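Make up two shaper tool sets on their spindles

ROBOT

A 7-joint arm with a two-finger parallel gripper is mounted at the origin on the work surface. World frame = base frame: x ahead of the robot, y to its left, z up, the work surface at z = 0. Lengths are in m, angles in rad, forces in N, time in s.
With the tool pointing down it reaches from about 0.4 to 0.85 m from the base axis. Payload 10.4 kg.
Tool frame: the origin (TCP) lies at the very end of the fingers, on their centre line; the grasp point (between the pads) lies 19 mm behind it; z points along the fingers, y is the direction in which the jaws open and shut (so a half turn about z gives the same grasp; the last joint's range is limited). The gripper opens to 87 mm and grips with 3 to 60 N. Pads are 19 mm wide; open, the fingers measure 117 mm over their backs; the gripper's body (75 mm by 190 mm) begins 51 mm behind the grasp point.
Start: joints at [1.167, 0.332, -0.065, 1.46, 0.022, 1.35, -0.088], TCP at [0.232, -0.58, 0.2] pointing down, gripper open.
Joint ranges: [-2.6, 2.6], [-0.5, 2.12], [-1.47, 1.34], [0.16, 2.42], [-1.27, 4.41], [0.06, 2.06], [-2.6, 2.6]. Speed limits (rad/s): [2.22, 2.22, 2.79, 2.79, 3.14, 3.14, 3.14].

INTERFACE

Orientations are given as a unit quaternion [x, y, z, w].
In Python, from bench import read_state, imaging, r gives the robot as it stands. The module is installed in compiled form; this text tells all that it offers.
- The arm moves only by the tool move_arm, never from a script. Its argument "series" is a list of rows, each a list of 4 numbers: the shift along the tool's x, y, z in m, then the turn about the tool's z in rad. In form: [[x, y, z, roll], ...]. A call has 1 to 20 rows; each row is the pose to reach, as a shift and turn from the pose commanded when the call began, along the tool's axes at that moment; what a row does not reach only later rows make up. A row lasts 1/10 s, in which the tool goes at most 50 mm and 8.59 degrees, less where a joint would pass 70% of its speed; a pose out of reach is approached as far as the arm can. A call with a gripper value outside its range is refused whole. "claw" is the gripper's target within -1 to 1 (fully open at 1, half-way at 0, shut at -1), set as the call begins (left out, the last holds). The fingers move at their own pace and stop on an object; "newtons" is the grip in N (left out, the last holds). Time passes only in rows, so rows that repeat a pose let the fingers close. It gives the time, the measured TCP pose, the force and the opening at its end, in the units of the state.
- read_state(): the state, without advancing time (a new reading comes with each control period).
- imaging.camera(name): name is "side" or "top"; returns (picture, depth): 420x560x3 uint8, red, green, blue; 420x560 float32, m along the optical axis (not along the pixel's ray), 0 where there is no reading.
- imaging.get_calibration(name): a dict with "camera_matrix" (3x3 intrinsics, pixels), "R" (3x3) and "t" (3): a world point X has camera coordinates R X + t. Camera axes: x right, y down, z forward; pixel columns grow to the right and rows downward; lengths in m; the calibration is good to about 2 mm. A picture is of the moment at which its call begins. get_calibration takes no time and is no camera call.
- r.close_job(): hands the job in, once; it reports no verdict.
The state is a dict: "time": time; "joint_positions": joint angles; "joint_vel": joint speeds; "joint_torque": joint torques, N m; "ee_pos": TCP position; "eef_rot": TCP orientation; "ft_force": force on the tool from outside, world axes, zero at the start; "torque": the same for the moment, N m; "width": finger opening in m.
Only numpy, scipy, OpenCV 4.12 (cv2) and the standard library are available. Lean on these libraries where they do the work, as an engineer would, in place of code of your own. Each camera call takes 0.05 s, during which the arm holds its last target.

TASK

Make up the two shaper tool sets on their storage spindles, each piece threaded on by its bore and seated right down, hubs up. On the blue stand put the black spacer first, then the red cutter, then the yellow collar on top; on the orange stand put the green cutter first, then the white collar on top. Lower the cutters rather than letting them drop, because their teeth chip, and leave the screw jar and the tape measure where they are.

Things in the scene. Friction and masses are not known exactly. Their poses are not given: they have to be found in the camera images.
- stand_blue: storage stand with a round BLUE base, with an upright bare-steel spindle 16 mm thick in its centre. The base is 90 mm across and 10 mm thick, bolted down; the spindle rises 58 mm above the base (its tip, tapered over the last 8 mm, stands 68 mm above the bench). Origin: spindle axis on the bench, at the underside of the base; z up. The first piece rests on the top of the base, 10 mm above the origin.
- stand_orange: storage stand with a round ORANGE base, with an upright bare-steel spindle 16 mm thick in its centre. The base is 90 mm across and 10 mm thick, bolted down; the spindle rises 58 mm above the base (its tip, tapered over the last 8 mm, stands 68 mm above the bench). Origin: spindle axis on the bench, at the underside of the base; z up. The first piece rests on the top of the base, 10 mm above the origin.
- spacer_black: BLACK plastic spacer ring lying flat, 58 mm across, 20 mm high, bore 24 mm, about 0.12 kg. Origin: bore axis at the underside; z up.
- cutter_red: RED milling cutter lying flat, hub up: a flat disc 60 mm across (66 mm over its three small steel teeth) and 10 mm thick, with a round hub 42 mm across and 20 mm high on top (30 mm high in all); a 24 mm bore runs right through. About 0.28 kg. Grip it by the hub. Origin: bore axis at the underside; z up.
- cutter_green: GREEN milling cutter lying flat, hub up: a flat disc 60 mm across (66 mm over its three small steel teeth) and 10 mm thick, with a round hub 42 mm across and 20 mm high on top (30 mm high in all); a 24 mm bore runs right through. About 0.28 kg. Grip it by the hub. Origin: bore axis at the underside; z up.
- collar_yellow: YELLOW plastic-coated collar ring lying flat, 44 mm across, 20 mm high, bore 24 mm, about 0.10 kg. Origin: bore axis at the underside; z up.
- collar_white: WHITE plastic-coated collar ring lying flat, 44 mm across, 20 mm high, bore 24 mm, about 0.10 kg. Origin: bore axis at the underside; z up.
- screw_jar: small amber jar with a white cap, 50 mm across, 55 mm high, standing loose. Origin: centre of its underside.
- tape_measure: closed tape measure, yellow and black, 55 x 50 x 34 mm high, loose. Origin: centre of its underside.
There are look-alikes about, which are no part of the job. Leave any purple look-alike of the spacer_black alone.

How it is judged:
At the end, for the whole second after the job is handed in: Each piece is on its spindle (bore axis within 7 mm of the spindle axis, tilted less than 0.1 rad, released, at rest), its underside within 4 mm of its proper height above the stand's base: blue stand: spacer 0, red cutter 20, yellow collar 50 mm; orange stand: green cutter 0, white collar 30 mm (horizontal distance between each of spacer_black, cutter_red, collar_yellow and stand_blue below 0.007 m and z of spacer_black in the frame of stand_blue between 0.006 and 0.014 m and angle between each of spacer_black, cutter_red, collar_yellow, cutter_green, collar_white's own z axis and vertical below 0.1 rad and linear speed of each of spacer_black, cutter_red, collar_yellow, cutter_green, collar_white below 0.02 m/s and contact force between the fingers and spacer_black below 0.05 N and z of cutter_red in the frame of stand_blue between 0.026 and 0.034 m and contact force between the fingers and cutter_red below 0.05 N and z of collar_yellow in the frame of stand_blue between 0.056 and 0.064 m and contact force between the fingers and collar_yellow below 0.05 N and horizontal distance between each of cutter_green, collar_white and stand_orange below 0.007 m and z of cutter_green in the frame of stand_orange between 0.006 and 0.014 m and contact force between the fingers and cutter_green below 0.05 N and z of collar_white in the frame of stand_orange between 0.036 and 0.044 m and contact force between the fingers and collar_white below 0.05 N); the robot touches nothing.
It fails at once if the red cutter is dropped (moves faster than 0.5 m/s while the fingers do not hold it: a fall of about 13 mm) (linear speed of cutter_red above 0.5 m/s and contact force between the fingers and cutter_red below 0.3 N).
It fails at once if the green cutter is dropped (moves faster than 0.5 m/s while the fingers do not hold it: a fall of about 13 mm) (linear speed of cutter_green above 0.5 m/s and contact force between the fingers and cutter_green below 0.3 N).
It fails at once if the screw jar is moved by more than 30 mm (distance of screw_jar from where it was at the start of the episode above 0.03 m).
It fails at once if the tape measure is moved by more than 30 mm (distance of tape_measure from where it was at the start of the episode above 0.03 m).
It also fails if it takes over 115 s, if anything falls off the work surface, if the arm or the gripper's body presses on something with over 40 N, if the wrist force passes 120 N, or if a joint passes its speed limit or range.

## Working session

There is one attempt and no reset: what is moved stays moved. The work goes in short steps, Python scripts to look and compute and a tool call to move; the robot and the scene stay as the last step left them, time stands still between calls to the robot, and variables do not carry over. Pictures are saved under pics/ and viewed, and the job is handed in when it is done.

Besides the shell and the picture viewer there is one more tool, called after "Emit:" as name(argument=value, ...) on one line, values as JSON. move_arm: Moves the arm, as the interface text tells. Its arguments: {"type":"object","properties":{"series":{"type":"array","items":{"type":"array","items":{"type":"number"}}},"claw":{"type":"number"},"newtons":{"type":"number"}},"required":["series"]}

```bash
mkdir -p pics
cat > h.py <<'E'
import numpy as np,cv2
from bench import read_state, imaging, r
def snap(n,tag):
    p,d=imaging.camera(n); np.savez(f'{tag}.npz',p=p,d=d); cv2.imwrite(f'pics/{tag}.png',p[:,:,::-1]); return p,d
def cal(n):
    c=imaging.get_calibration(n); return [np.array(c[k],float) for k in('camera_matrix','R','t')]
def ray(n,u,v,z):
    K,R,t=cal(n); d=R.T@np.linalg.inv(K)@np.array([u,v,1.]); o=-R.T@t; return o+d*(z-o[2])/d[2]
def cloud(n,d):
    K,R,t=cal(n); v,u=np.mgrid[:d.shape[0],:d.shape[1]]
    P=np.stack([u,v,np.ones_like(u)],-1)@np.linalg.inv(K).T*d[...,None]
    return (P-t)@R
E
python3 - <<'E'
from h import *
for n in('top','side'):
    p,d=snap(n,n+'0'); K,R,t=cal(n); print(n,K.round(1).tolist(),(-R.T@t).round(3),R.round(2).tolist())
s=read_state(); print({k:np.round(v,3).tolist() for k,v in s.items()})
E
```

```text
top [[518.2, 0.0, 277.4], [0.0, 518.2, 205.6], [0.0, 0.0, 1.0]] [0.391 0.016 1.379] [[-0.02, -1.0, -0.0], [-0.99, 0.02, -0.12], [0.12, 0.0, -0.99]]
side [[380.0, 0.0, 285.0], [0.0, 380.0, 209.4], [0.0, 0.0, 1.0]] [0.371 0.533 0.656] [[-0.95, -0.31, 0.02], [-0.24, 0.69, -0.69], [0.2, -0.66, -0.73]]
{'time': 0.1, 'joint_positions': [1.167, 0.333, -0.065, 1.461, 0.022, 1.35, -0.089], 'joint_vel': [-0.001, -0.0, 0.001, -0.001, -0.0, -0.001, -0.001], 'joint_torque': [0.002, -62.455, 0.025, -39.072, -0.061, 0.037, 0.0], 'ee_pos': [0.232, -0.58, 0.199], 'eef_rot': [0.982, 0.189, -0.0, -0.001], 'ft_force': [-1.431, -0.184, 0.308], 'torque': [-0.041, 0.036, 0.043], 'width': 0.087}
```

View pics/top0.png

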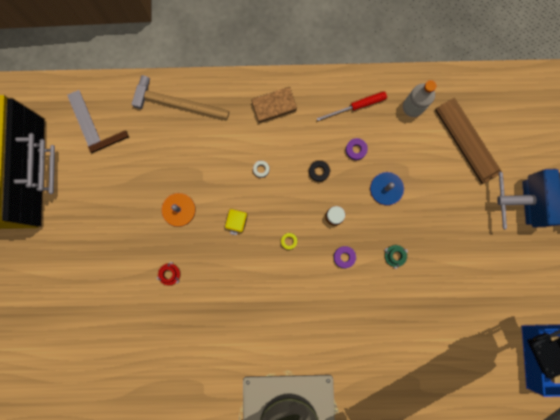

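View pics/side0.png

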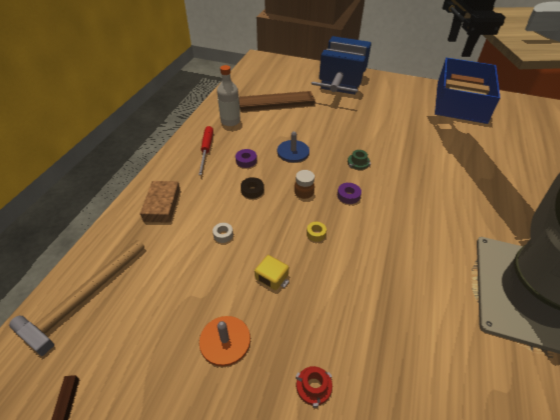

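The top view shows the orange stand at (178,210), the blue stand at (387,188), the black ring at (319,171), white at (261,169) and yellow at (289,241). The red cutter is at (169,274), green at (396,256), the jar at (335,215) and the tape at (236,221). The purple look-alikes are at (357,149) and (345,257). Only the ring at (319,171) is black, so that one is the spacer.

```bash
cat > meas.py <<'E'
from h import *
# name: top px, side px, top height, bore/outer ring diameter at that height
OBJ={'blue':((387,188),(293,151),.010),'orange':((178,210),(225,340),.010),'black':((319,171),(252,187),.020),'white':((261,169),(223,232),.020),
'yellow':((289,241),(316,231),.020),'red':((169,274),(315,384),.030),'green':((396,256),(359,158),.030),'jar':((335,215),(305,184),.055),'tape':((236,221),(272,272),.034)}
if __name__=='__main__':
  for n in('top','side'):
    f=np.load(n+'0.npz'); P=cloud(n,f['d'])
    for k,o in OBJ.items():
        u,v=o[0] if n=='top' else o[1]; w=45
        u0,v0=max(0,u-w),max(0,v-w); Q=P[v0:v+w,u0:u+w].reshape(-1,3)
        g=ray(n,u,v,o[2]); near=np.hypot(*(Q[:,:2]-g[:2]).T)<.06
        A=Q[near&(abs(Q[:,2]-o[2])<.004)]
        (c,_,_)=cv2.minAreaRect(A[:,:2].astype(np.float32)); (cc,rr)=cv2.minEnclosingCircle(A[:,:2].astype(np.float32))
        print(n,k,'ray',g[:2].round(3),'top rect',np.round(c,4),'circ',np.round(cc,4),round(rr*2,4),'med z',A[:,2].mean().round(4),len(A))
E
python3 meas.py
python3 - <<'E'
import cv2,numpy as np
a=cv2.imread('pics/top0.png'); b=cv2.imread('pics/side0.png')
cv2.imwrite('pics/crop0.png',np.hstack([cv2.resize(a[130:290,140:420],(0,0),fx=1.4,fy=1.4,interpolation=2),cv2.resize(b[130:290,200:380],(392,224*392//392),interpolation=2)]))
E
```

```text
top blue ray [ 0.595 -0.278] top rect [ 0.5943 -0.2817] circ [ 0.5933 -0.2787] 0.1194 med z 0.0105 671
top orange ray [0.549 0.28 ] top rect [0.548  0.2825] circ [0.5497 0.2804] 0.1192 med z 0.0105 698
top black ray [ 0.644 -0.097] top rect [ 0.6467 -0.0972] circ [ 0.6465 -0.0972] 0.0585 med z 0.0206 240
top white ray [0.653 0.057] top rect [0.6553 0.0578] circ [0.6545 0.0573] 0.0441 med z 0.0203 120
top yellow ray [ 0.46  -0.012] top rect [ 0.4609 -0.0124] circ [ 0.4609 -0.0121] 0.0435 med z 0.0206 124
top red ray [0.381 0.3  ] top rect [0.3814 0.3051] circ [0.3813 0.3049] 0.0425 med z 0.0305 116
top green ray [ 0.414 -0.288] top rect [ 0.4149 -0.2916] circ [ 0.4147 -0.292 ] 0.0425 med z 0.0306 124
top jar ray [ 0.522 -0.131] top rect [ 0.5231 -0.1342] circ [ 0.5232 -0.1339] 0.0448 med z 0.0558 190
top tape ray [0.514 0.125] top rect [0.5174 0.1262] circ [0.5173 0.1267] 0.0664 med z 0.0343 329
side blue ray [ 0.593 -0.271] top rect [ 0.5925 -0.2762] circ [ 0.5929 -0.2765] 0.093 med z 0.0105 489
side orange ray [0.549 0.282] top rect [0.5497 0.2804] circ [0.5498 0.2804] 0.0903 med z 0.0101 1783
side black ray [ 0.642 -0.09 ] top rect [ 0.6448 -0.0973] circ [ 0.645  -0.0971] 0.0595 med z 0.0201 277
side white ray [0.65  0.064] top rect [0.6533 0.0586] circ [0.6537 0.0583] 0.0457 med z 0.0196 200
side yellow ray [ 0.459 -0.005] top rect [ 0.4588 -0.0106] circ [ 0.4574 -0.0118] 0.0461 med z 0.0199 195
side red ray [0.379 0.312] top rect [0.3798 0.305 ] circ [0.3795 0.3053] 0.0421 med z 0.0299 381
side green ray [ 0.414 -0.275] top rect [ 0.4147 -0.2913] circ [ 0.4138 -0.2906] 0.0438 med z 0.0298 110
side jar ray [ 0.514 -0.106] top rect [ 0.5221 -0.1333] circ [ 0.5208 -0.134 ] 0.0465 med z 0.0554 205
side tape ray [0.512 0.136] top rect [0.5153 0.1268] circ [0.5161 0.1262] 0.0662 med z 0.0338 552
```

View pics/crop0.png

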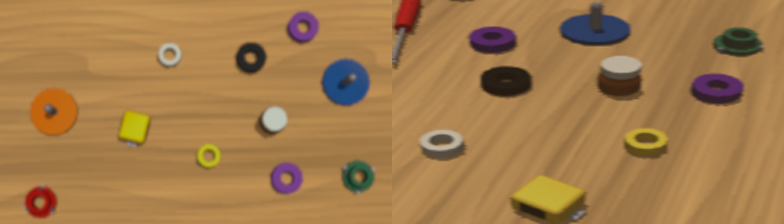

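The crop confirms it: the ring at (319,171) is black and both near twins are purple. Next I refine the stand centres from colour masks.

Run:
```python
from h import *
from meas import OBJ
for n in('top','side'):
    f=np.load(n+'0.npz'); hsv=cv2.cvtColor(f['p'],cv2.COLOR_RGB2HSV); P=cloud(n,f['d'])
    for k,lo,hi in(('blue',(100,120,40),(125,255,255)),('orange',(5,190,120),(13,255,255))):
        m=cv2.inRange(hsv,lo,hi); u,v=OBJ[k][0 if n=='top' else 1]
        q=np.zeros_like(m); q[max(0,v-30):v+30,max(0,u-32):u+32]=255; m&=q
        c=max(cv2.findContours(m,cv2.RETR_EXTERNAL,cv2.CHAIN_APPROX_NONE)[0],key=cv2.contourArea)
        h=cv2.convexHull(c)[:,0]; w=np.array([ray(n,a,b,.01)[:2] for a,b in h],np.float32)
        cc,rr=cv2.minEnclosingCircle(w); (ec,ax,_)=cv2.fitEllipse(w)
        # spindle tip points
        Q=P[max(0,v-45):v+32,max(0,u-45):u+45].reshape(-1,3); S=Q[(Q[:,2]>.03)&(Q[:,2]<.075)&(np.hypot(*(Q[:,:2]-ec).T)<.03)]
        print(n,k,np.round(cc,4),round(2*rr,4),'ell',np.round(ec,4),np.round(ax,4),'spindle mean',S.mean(0).round(4),len(S),S[:,2].max().round(3))
```

```text
top blue [ 0.5942 -0.2763] 0.0842 ell [ 0.5941 -0.276 ] [0.0826 0.0835] spindle mean [ 0.5934 -0.2749  0.0586] 46 0.074
top orange [0.5511 0.2938] 0.0251 ell [0.5514 0.2934] [0.0105 0.0251] spindle mean [0.5507 0.2783 0.0582] 46 0.074
side blue [ 0.5944 -0.2765] 0.0835 ell [ 0.5946 -0.2762] [0.0819 0.0823] spindle mean [ 0.5929 -0.2731  0.0497] 75 0.07
side orange [0.5502 0.2809] 0.0886 ell [0.5502 0.281 ] [0.0873 0.088 ] spindle mean [0.5476 0.2835 0.0544] 145 0.07
```

```bash
cat > go.py <<'E'
import sys
from h import *
from scipy.spatial.transform import Rotation as Ro
s=read_state(); X=np.array([float(a) for a in sys.argv[1:4]]); R=Ro.from_quat(s['eef_rot']).as_matrix()
d=R.T@(X-np.array(s['ee_pos'])); ph=np.arctan2(R[1,0],R[0,0])
print('t',round(float(s['time']),2),'pos',np.round(s['ee_pos'],4),'shift',d.round(4),'roll to phi=pi/2',round(float(ph-np.pi/2),4),'tilt',np.round(R[:,2],4),'F',np.round(s['ft_force'],2),'w',round(float(s['width']),4),'q7',np.round(s['joint_positions'][6],2))
E
python3 go.py .6457 -.0972 .2
```

```text
t 0.1 pos [ 0.2321 -0.5799  0.1994] shift [ 5.633e-01 -2.944e-01 -2.000e-04] roll to phi=pi/2 -1.19 tilt [-5.0e-04  1.1e-03 -1.0e+00] F [-1.43 -0.18  0.31] w 0.087 q7 -0.09
```

Emit:
move_arm(series=[[0.563,-0.294,0,-1.19],[0.563,-0.294,0,-1.19],[0.563,-0.294,0,-1.19],[0.563,-0.294,0,-1.19],[0.563,-0.294,0,-1.19],[0.563,-0.294,0,-1.19],[0.563,-0.294,0,-1.19],[0.563,-0.294,0,-1.19],[0.563,-0.294,0,-1.19],[0.563,-0.294,0,-1.19],[0.563,-0.294,0,-1.19],[0.563,-0.294,0,-1.19],[0.563,-0.294,0,-1.19],[0.563,-0.294,0,-1.19],[0.563,-0.294,0,-1.19],[0.563,-0.294,0,-1.19],[0.563,-0.294,0,-1.19],[0.563,-0.294,0,-1.19],[0.563,-0.294,0,-1.19],[0.563,-0.294,0,-1.19]], claw=1, newtons=20)

```text
time: 2.1
ee_pos: [0.6456, -0.0985, 0.2003]
eef_rot: [0.707, 0.707, -0.0, 0.0]
ft_force: [-0.5, -0.3, 0.0]
width: 0.0871
```

```bash
python3 go.py .6457 -.0972 .004
```

```text
t 2.1 pos [ 0.6456 -0.0985  0.2003] shift [1.300e-03 1.000e-04 1.963e-01] roll to phi=pi/2 -0.0006 tilt [ 2.e-04 -3.e-04 -1.e+00] F [-0.49 -0.33  0.03] w 0.0871 q7 -0.06
```

Emit:
move_arm(series=[[0.001,0,0.05,0],[0.001,0,0.1,0],[0.001,0,0.14,0],[0.001,0,0.165,0],[0.001,0,0.18,0],[0.001,0,0.19,0],[0.001,0,0.196,0],[0.001,0,0.196,0],[0.001,0,0.196,0]])

```text
time: 3.0
ee_pos: [0.6465, -0.0971, 0.0054]
eef_rot: [0.707, 0.707, 0.001, 0.001]
ft_force: [1.2, -0.4, -0.1]
width: 0.0871
```

Emit:
move_arm(series=[[0,0,0,0],[0,0,0,0],[0,0,0,0],[0,0,0,0],[0,0,0,0],[0,0,0,0],[0,0,0,0],[0,0,0,0]], claw=-1)

```text
time: 3.8
ee_pos: [0.6457, -0.0971, 0.0041]
eef_rot: [0.707, 0.707, -0.0, 0.0]
ft_force: [-0.6, -1.2, -0.3]
width: 0.0311
```

```bash
python3 go.py .594 -.2765 .105
```

```text
t 3.8 pos [ 0.6457 -0.0971  0.0041] shift [-0.1794 -0.0517 -0.1008] roll to phi=pi/2 0.0 tilt [ 0.e+00 -1.e-04 -1.e+00] F [-0.56 -1.23 -0.27] w 0.0311 q7 -0.13
```

Run:
```python
from h import *
a,_=snap('side','s1');b,_=snap('top','t1')
cv2.imwrite('pics/c1.png',np.hstack([cv2.resize(a[90:270,170:390],(0,0),fx=1.8,fy=1.8),cv2.resize(b[100:280,230:450],(0,0),fx=1.8,fy=1.8)])[:,:,::-1])
```

```text
(no output)
```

View pics/c1.png

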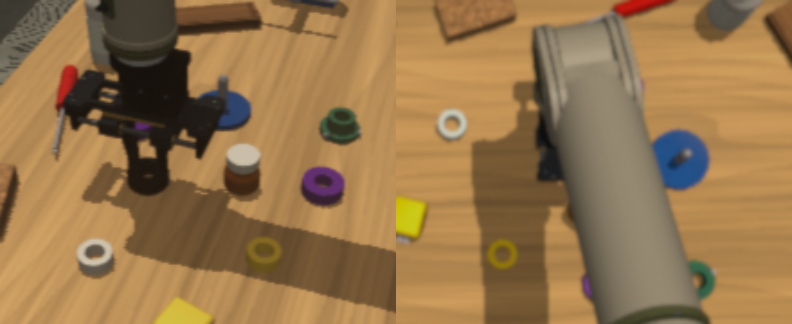

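```bash
python3 - <<'E'
import cv2;a=cv2.imread('pics/s1.png');cv2.imwrite('pics/c2.png',cv2.convertScaleAbs(cv2.resize(a[130:220,200:300],(800,600),interpolation=2)[:600],alpha=2.2,beta=15))
E
python3 go.py .594 -.2765 .105
```

```text
t 3.9 pos [ 0.6457 -0.0971  0.0042] shift [-0.1794 -0.0517 -0.1008] roll to phi=pi/2 -0.0 tilt [ 1.e-04 -1.e-04 -1.e+00] F [-0.17  0.16  0.12] w 0.023 q7 -0.13
```

View pics/c2.png

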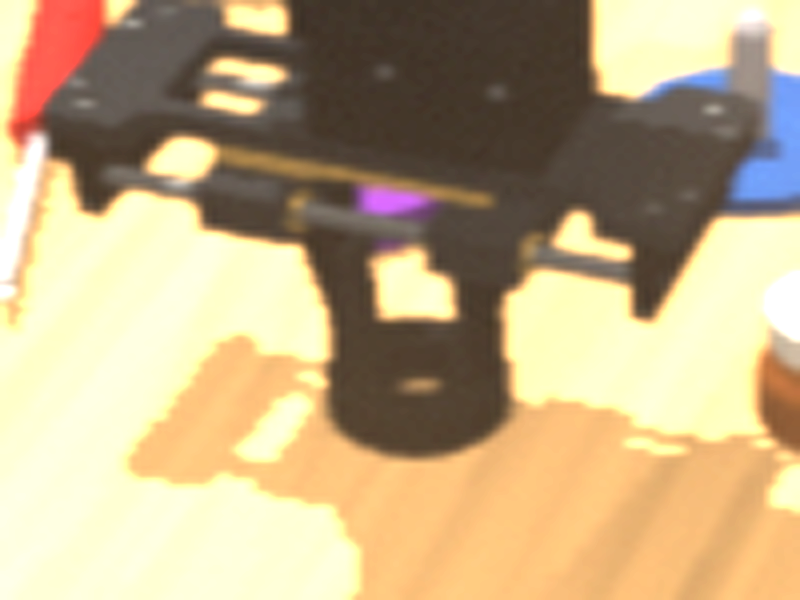

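Run:
```python
from h import *
f=np.load('s1.npz');P=cloud('side',f['d'])
for v in range(150,202,3):
    print(v,[tuple((P[v,u]*1000).round().astype(int).tolist()) for u in range(240,267,4)])
K,R,t=cal('side')
for X in [(.6457,-.0971,.004),(.6457,-.0971,.07)]:
    q=K@(R@np.array(X)+t); print(q[:2]/q[2])
```

```text
150 [(658, -73, 141), (648, -72, 145), (638, -72, 147), (629, -73, 149), (621, -75, 149), (613, -77, 149), (603, -76, 152)]
153 [(658, -72, 133), (649, -73, 135), (640, -75, 136), (630, -73, 140), (621, -74, 141), (612, -75, 143), (603, -75, 146)]
156 [(660, -76, 122), (650, -75, 125), (640, -74, 129), (631, -74, 131), (622, -75, 133), (611, -72, 138), (602, -73, 139)]
159 [(666, -85, 104), (664, -104, 90), (691, -186, 21), (681, -190, 21), (622, -75, 124), (612, -74, 127), (602, -72, 131)]
162 [(656, -65, 114), (649, -69, 113), (639, -68, 116), (679, -185, 15), (619, -68, 122), (611, -70, 123), (604, -76, 120)]
165 [(668, -87, 85), (663, -100, 76), (638, -66, 109), (628, -66, 113), (617, -61, 119), (608, -63, 120), (599, -63, 123)]
168 [(668, -86, 77), (660, -91, 75), (686, -172, 2), (677, -177, 1), (617, -61, 111), (607, -60, 114), (598, -61, 116)]
171 [(669, -87, 66), (660, -90, 67), (682, -163, 1), (673, -167, -1), (618, -62, 101), (608, -61, 104), (599, -61, 107)]
174 [(671, -89, 55), (660, -89, 58), (678, -151, 1), (669, -156, 0), (657, -155, 4), (619, -88, 71), (638, -163, 3)]
[... 398 characters left out ...]
656, -98, 12), (650, -109, 4), (639, -108, 9), (620, -87, 33), (619, -110, 13)]
189 [(676, -92, 1), (658, -78, 19), (649, -82, 18), (639, -83, 21), (630, -86, 20), (621, -89, 20), (618, -107, 6)]
192 [(672, -82, 1), (656, -72, 15), (645, -71, 19), (636, -74, 20), (627, -78, 19), (619, -84, 16), (616, -103, 0)]
195 [(668, -73, 0), (657, -72, 5), (646, -71, 9), (635, -71, 13), (627, -76, 11), (620, -86, 3), (612, -92, 1)]
198 [(662, -60, 4), (654, -65, 2), (646, -72, -2), (635, -71, 2), (626, -74, 3), (617, -78, 1), (609, -83, 0)]
201 [(660, -54, 0), (651, -57, 0), (642, -61, 0), (632, -62, 1), (623, -65, 1), (614, -70, 0), (605, -73, 0)]
[251.95084534 189.56829982]
[250.75020126 169.23563005]
```

The jaws kept closing past 58 mm with no force, so the tips may be higher than reported. I'll lift off and measure the finger ends directly.

Emit:
move_arm(series=[[0,0,-0.05,0],[0,0,-0.1,0],[0,0,-0.1,0],[0,0,-0.1,0]])

```text
time: 4.3
ee_pos: [0.6466, -0.0972, 0.1056]
eef_rot: [0.707, 0.707, 0.001, 0.001]
ft_force: [0.4, -0.7, 0.1]
width: 0.0011
```

```bash
python3 go.py .6457 -.0972 .105
python3 - <<'E'
from h import *
a,d=snap('side','s2');P=cloud('side',d)
K,R,t=cal('side'); s=read_state()
q=K@(R@np.array(s['ee_pos'])+t); print(q[:2]/q[2])
cv2.imwrite('pics/c3.png',cv2.convertScaleAbs(cv2.resize(a[90:220,180:340],(800,600),interpolation=2),alpha=1.8,beta=10)[:,:,::-1])
for v in range(120,200,3):
    print(v,[tuple((P[v,u]*1000).round().astype(int).tolist()) for u in range(240,267,4)])
E
```

```text
t 4.3 pos [ 0.6466 -0.0972  0.1056] shift [ 0.     -0.0009  0.0006] roll to phi=pi/2 -0.0002 tilt [ 2.8e-03 -8.0e-04 -1.0e+00] F [ 0.37 -0.73  0.06] w 0.0011 q7 -0.09
[250.16160689 157.91799574]
120 [(650, -68, 222), (651, -89, 209), (635, -72, 223), (627, -76, 223), (618, -73, 226), (609, -74, 227), (601, -76, 228)]
123 [(650, -66, 216), (639, -62, 221), (631, -64, 222), (624, -68, 221), (616, -69, 222), (612, -81, 215), (718, -383, 1)]
126 [(649, -63, 212), (638, -59, 216), (630, -61, 217), (621, -60, 220), (613, -60, 221), (608, -70, 216), (713, -368, 2)]
129 [(651, -65, 202), (639, -61, 208), (632, -63, 208), (622, -61, 212), (613, -60, 214), (606, -64, 213), (598, -65, 215)]
132 [(769, -317, 1), (652, -87, 180), (646, -94, 177), (622, -60, 205), (613, -59, 208), (714, -338, -1), (702, -339, 1)]
135 [(761, -299, 4), (653, -88, 171), (644, -89, 173), (635, -89, 175), (632, -105, 165), (708, -322, 1), (698, -328, 0)]
138 [(758, -289, 1), (654, -89, 163), (644, -89, 165), (634, -87, 169), (714, -304, 2), (703, -308, 1), (693, -313, 0)]
141 [(752, -276, 1), (653, -87, 156), (646, -92
[... 1632 characters left out ...]
4, 1)]
183 [(685, -113, 0), (666, -97, 20), (657, -102, 19), (649, -108, 15), (639, -109, 18), (629, -111, 19), (627, -132, 2)]
186 [(681, -104, -1), (662, -88, 19), (657, -99, 11), (650, -109, 4), (639, -107, 9), (625, -99, 20), (619, -111, 12)]
189 [(676, -92, 1), (658, -77, 20), (648, -80, 20), (639, -82, 21), (630, -87, 20), (621, -90, 20), (618, -107, 5)]
192 [(672, -83, 0), (656, -72, 15), (644, -70, 21), (636, -75, 19), (627, -77, 20), (619, -84, 16), (615, -101, 2)]
195 [(667, -71, 3), (657, -72, 5), (646, -72, 9), (635, -71, 13), (627, -77, 9), (620, -85, 5), (612, -91, 1)]
198 [(664, -63, 0), (655, -67, -1), (646, -70, 0), (635, -71, 3), (627, -75, 1), (617, -77, 3), (609, -82, 1)]
```

View pics/c3.png

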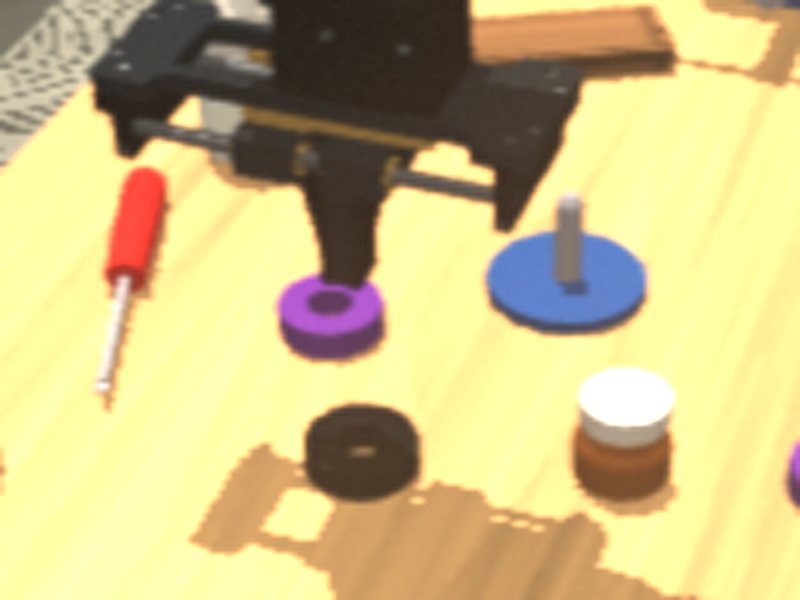

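The picture shows the closed fingertips at about z 0.13, while the reported TCP is at 0.106. The real tips are therefore about 24 mm shorter than stated, and the spacer hasn't moved. I'll pin this down with the finger edge pixels.

Run:
```python
from h import *
f=np.load('s2.npz');d=f['d'];P=cloud('side',d);g=f['p'].max(2)
K,R,t=cal('side');o=-R.T@t
for v in range(144,157):
    print(v,[(int(g[v,u]),*(P[v,u]*1000).round().astype(int).tolist()) for u in range(242,258,2)])
for u in(244,248,252):
  for v in(148.5,150,151.5,152.5):
    dd=R.T@np.linalg.inv(K)@np.array([u,v,1.]);print(u,v,(o+dd*(-.0877-o[1])/dd[1]).round(4))
a,dt=snap('top','t2');Pt=cloud('top',dt)
```

```text
144 [(185, 741, -265, 1), (60, 654, -87, 148), (31, 650, -88, 148), (31, 645, -89, 149), (31, 639, -87, 152), (30, 635, -88, 152), (49, 635, -98, 145), (183, 704, -279, 0)]
145 [(186, 740, -261, 1), (64, 653, -85, 147), (32, 650, -88, 146), (32, 646, -90, 145), (31, 639, -86, 150), (30, 636, -89, 149), (48, 635, -99, 142), (179, 701, -271, 3)]
146 [(188, 737, -255, 2), (81, 654, -87, 143), (32, 650, -89, 143), (32, 645, -89, 144), (30, 641, -89, 145), (31, 636, -89, 146), (46, 636, -100, 138), (167, 701, -270, 1)]
147 [(190, 736, -253, 0), (83, 654, -87, 140), (32, 650, -87, 141), (33, 645, -88, 142), (31, 641, -89, 142), (31, 636, -90, 142), (65, 636, -100, 136), (182, 699, -265, 1)]
148 [(185, 735, -251, -1), (79, 730, -251, 0), (33, 650, -89, 137), (33, 646, -89, 138), (31, 640, -87, 141), (31, 635, -87, 142), (105, 636, -100, 132), (187, 699, -265, -2)]
149 [(143, 733, -245, 0), (56, 716, -220, 22), (33, 651, -90, 133), (33, 645, -86, 137), (32, 640, -87, 138), (34, 636, -88, 138), (136, 636, -99, 131), (190, 697, -258, 0)]
150 [(108, 720, -217, 20), (53, 714, -217, 22), (35, 650
[... 896 characters left out ...]
, -214, 10), (80, 694, -208, 17), (111, 686, -204, 22), (112, 683, -209, 19), (119, 677, -208, 21)]
156 [(54, 714, -200, 14), (49, 712, -208, 9), (50, 706, -208, 10), (52, 701, -210, 10), (89, 695, -211, 11), (111, 684, -199, 23), (111, 681, -204, 20), (109, 676, -207, 18)]
244 148.5 [ 0.6549 -0.0877  0.1352]
244 150 [ 0.6552 -0.0877  0.131 ]
244 151.5 [ 0.6554 -0.0877  0.1267]
244 152.5 [ 0.6556 -0.0877  0.1239]
248 148.5 [ 0.6453 -0.0877  0.1376]
248 150 [ 0.6455 -0.0877  0.1335]
248 151.5 [ 0.6457 -0.0877  0.1292]
248 152.5 [ 0.6459 -0.0877  0.1264]
252 148.5 [ 0.6357 -0.0877  0.1401]
252 150 [ 0.6359 -0.0877  0.1359]
252 151.5 [ 0.6361 -0.0877  0.1317]
252 152.5 [ 0.6362 -0.0877  0.1289]
```

The front face ends at z≈0.129, so the true tip is about 23.5 mm behind the reported TCP. I'll allow for that: true tip = reported z + 0.0235.

Emit:
move_arm(series=[[0,0,0,0],[0,0,0,0],[0,0,0,0],[0,0,0,0],[0,0,0,0],[0,0,0,0],[0,0,0,0],[0,0,0.03,0],[0,0,0.06,0],[0,0,0.085,0],[0,0,0.1,0],[0,0,0.108,0],[0,0,0.112,0],[0,0,0.115,0],[0,0,0.117,0],[0,0,0.119,0],[0,0,0.121,0],[0,0,0.121,0]], claw=1)

```text
time: 6.2
ee_pos: [0.6457, -0.0971, -0.0169]
eef_rot: [0.707, 0.707, -0.0, 0.0]
ft_force: [-0.1, -0.8, 0.8]
width: 0.087
```

```bash
python3 go.py .6457 -.0972 -.0195
python3 - <<'E'
from h import *
a,d=snap('side','s3');P=cloud('side',d)
cv2.imwrite('pics/c4.png',cv2.convertScaleAbs(cv2.resize(a[130:220,200:320],(800,600),interpolation=2),alpha=1.8,beta=10)[:,:,::-1])
E
```

```text
t 6.2 pos [ 0.6457 -0.0971 -0.0169] shift [-0.0001  0.      0.0026] roll to phi=pi/2 -0.0 tilt [-0.e+00 -1.e-04 -1.e+00] F [-0.11 -0.76  0.8 ] w 0.087 q7 -0.14
```

View pics/c4.png

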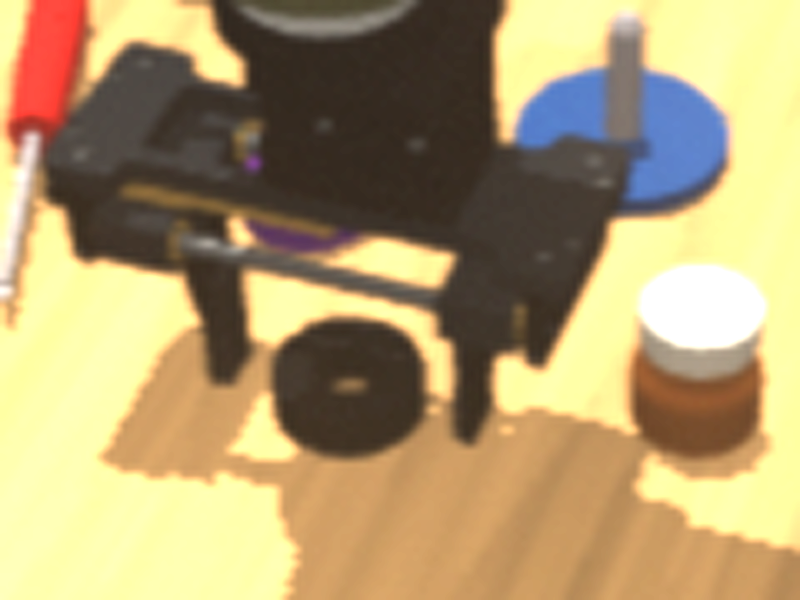

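The open fingers straddle the black ring at crop (350,385) just above the bench, with no contact force. Closing.

Emit:
move_arm(series=[[0,0,0,0],[0,0,0,0],[0,0,0,0],[0,0,0,0],[0,0,0,0],[0,0,0,0],[0,0,0,0]], claw=-1, newtons=25)

```text
time: 6.95
ee_pos: [0.6458, -0.0971, -0.0168]
eef_rot: [0.707, 0.707, 0.0, 0.0]
ft_force: [0.0, -0.9, -0.1]
width: 0.0564
```

Emit:
move_arm(series=[[0,0,-0.03,0],[0,0,-0.07,0],[0,0,-0.1,0],[0,0,-0.1,0],[0,0,-0.1,0]])

```text
time: 7.45
ee_pos: [0.6457, -0.0972, 0.0832]
eef_rot: [0.707, 0.707, 0.0, 0.0]
ft_force: [0.6, -0.5, -2.9]
width: 0.0567
```

```bash
python3 go.py .594 -.2765 .083
```

```text
t 7.45 pos [ 0.6457 -0.0972  0.0832] shift [-0.1793 -0.0517  0.0003] roll to phi=pi/2 -0.0001 tilt [ 5.e-04 -4.e-04 -1.e+00] F [ 0.62 -0.51 -2.9 ] w 0.0567 q7 -0.1
```

Emit:
move_arm(series=[[-0.045,-0.013,0,0],[-0.09,-0.026,0,0],[-0.135,-0.039,0,0],[-0.165,-0.048,0,0],[-0.179,-0.052,0,0],[-0.179,-0.052,0,0],[-0.179,-0.052,0,0],[-0.179,-0.052,0,0]])

```text
time: 8.25
ee_pos: [0.5946, -0.2732, 0.0828]
eef_rot: [0.706, 0.708, 0.001, -0.001]
ft_force: [0.5, 0.9, -1.3]
width: 0.0565
```

```bash
python3 go.py .594 -.2765 -.0069
python3 - <<'E'
from h import *
a,d=snap('side','s4');P=cloud('side',d)
cv2.imwrite('pics/c5.png',cv2.convertScaleAbs(cv2.resize(a[90:180,240:360],(800,600),interpolation=2),alpha=1.8,beta=10)[:,:,::-1])
E
```

```text
t 8.25 pos [ 0.5946 -0.2732  0.0828] shift [-0.0035 -0.0006  0.0897] roll to phi=pi/2 0.0033 tilt [-0.      0.0014 -1.    ] F [ 0.46  0.93 -1.35] w 0.0565 q7 0.2
```

View pics/c5.png

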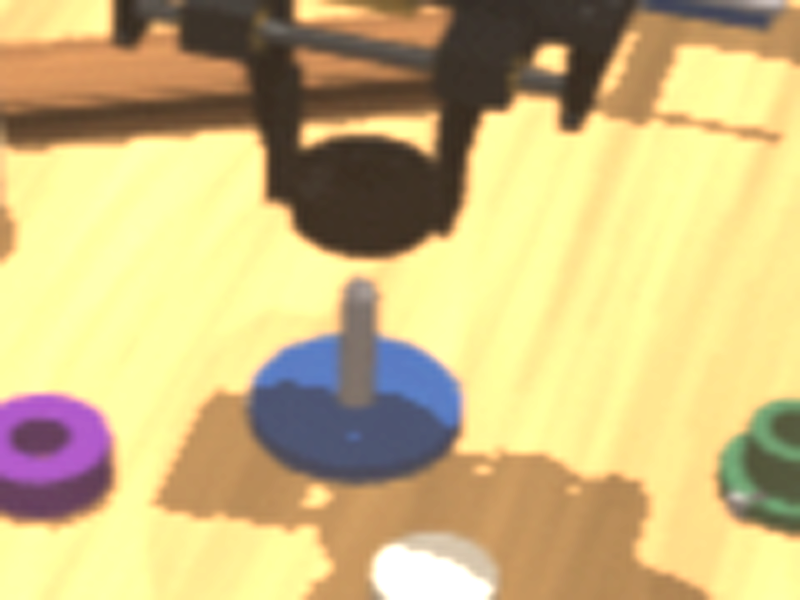

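The held ring at crop (365,195) hangs level above the spindle tip at (360,285). Lowering.

Emit:
move_arm(series=[[0,0,0,0],[0,0,0.015,0],[0,0,0.03,0],[0,0,0.04,0],[0,0,0.05,0],[0,0,0.06,0],[0,0,0.07,0],[0,0,0.078,0],[0,0,0.083,0],[0,0,0.087,0],[0,0,0.089,0],[0,0,0.0895,0],[0,0,0.0895,0]])

```text
time: 9.6
ee_pos: [0.5939, -0.2761, -0.006]
eef_rot: [0.707, 0.707, 0.0, 0.0]
ft_force: [-0.3, 0.2, -0.7]
width: 0.0565
```

```bash
python3 go.py .594 -.2765 -.0069
```

```text
t 9.6 pos [ 0.5939 -0.2761 -0.006 ] shift [-0.0004  0.0001  0.0009] roll to phi=pi/2 -0.0 tilt [ 5.e-04 -2.e-04 -1.e+00] F [-0.25  0.24 -0.68] w 0.0565 q7 0.17
```

Emit:
move_arm(series=[[0,0,0,0],[0,0,0,0],[0,0,0,0],[0,0,0,0],[0,0,-0.03,0],[0,0,-0.07,0],[0,0,-0.1,0],[0,0,-0.11,0],[0.15,-0.055,-0.11,0],[0.58,-0.213,-0.11,0],[0.58,-0.213,-0.11,0],[0.58,-0.213,-0.11,0],[0.58,-0.213,-0.11,0],[0.58,-0.213,-0.11,0],[0.58,-0.213,-0.11,0],[0.58,-0.213,-0.11,0],[0.58,-0.213,-0.11,0],[0.58,-0.213,-0.11,0],[0.58,-0.213,-0.11,0],[0.58,-0.213,-0.11,0]], claw=1)

```text
time: 11.6
ee_pos: [0.3858, 0.2885, 0.1035]
eef_rot: [0.707, 0.707, 0.0, 0.0]
ft_force: [1.0, -0.4, -0.2]
width: 0.0871
```

```bash
python3 go.py .3805 .305 -.010
python3 - <<'E'
from h import *
a,d=snap('top','t5');b,_=snap('side','s5')
P=cloud('top',d)[150:230,345:430].reshape(-1,3); A=P[(abs(P[:,2]-.0305)<.005)&(np.hypot(P[:,0]-.594,P[:,1]+.2765)<.045)]
print(len(A),A.mean(0),cv2.minEnclosingCircle(A[:,:2].astype(np.float32)))
P=cloud('top',d)[150:200,290:350].reshape(-1,3); A=P[(P[:,2]>.014)]; print('old spot',len(A))
cv2.imwrite('pics/c6.png',np.hstack([cv2.resize(a[100:250,290:440],(390,390)),cv2.resize(b[100:250,240:390],(390,390))])[:,:,::-1])
E
```

```text
t 11.6 pos [0.3858 0.2885 0.1035] shift [ 0.0165 -0.0054  0.1135] roll to phi=pi/2 -0.0005 tilt [ 6.e-04 -4.e-04 -1.e+00] F [ 1.02 -0.44 -0.21] w 0.0871 q7 -0.87
277 [ 0.59258628 -0.27582239  0.03079653] ((0.5928578972816467, -0.2764042913913727), 0.029559340327978134)
old spot 31
```

View pics/c6.png

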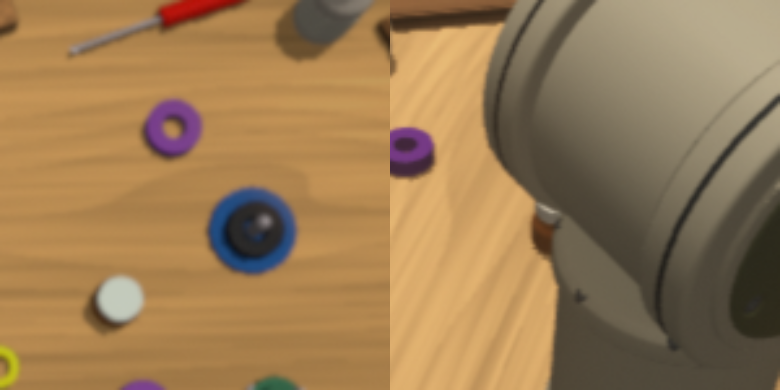

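The spacer at crop (252,230) is seated on the blue base, with its top at z 0.031 and centred within about 1.5 mm. The arm had not quite reached the red cutter's position. I'll let it settle, descend to the hub and grip.

Emit:
move_arm(series=[[0.001,0,0,0],[0.001,0,0,0],[0.001,0,0.04,0],[0.001,0,0.07,0],[0.001,0,0.09,0],[0.001,0,0.1,0],[0.001,0,0.107,0],[0.001,0,0.111,0],[0.001,0,0.1135,0],[0.001,0,0.1135,0],[0.001,0,0.1135,0]])

```text
time: 12.8
ee_pos: [0.3873, 0.2883, -0.0093]
eef_rot: [0.707, 0.707, 0.0, 0.0]
ft_force: [0.4, 0.8, 0.6]
width: 0.087
```

```bash
python3 go.py .3805 .305 -.010
python3 - <<'E'
from h import *
b,_=snap('side','s6')
cv2.imwrite('pics/c7.png',cv2.resize(b[320:420,240:400],(800,500))[:,:,::-1])
E
```

```text
t 12.8 pos [ 0.3873  0.2883 -0.0093] shift [ 0.0167 -0.0068  0.0006] roll to phi=pi/2 -0.0001 tilt [ 9.e-04  3.e-04 -1.e+00] F [0.37 0.83 0.61] w 0.087 q7 -1.01
```

View pics/c7.png

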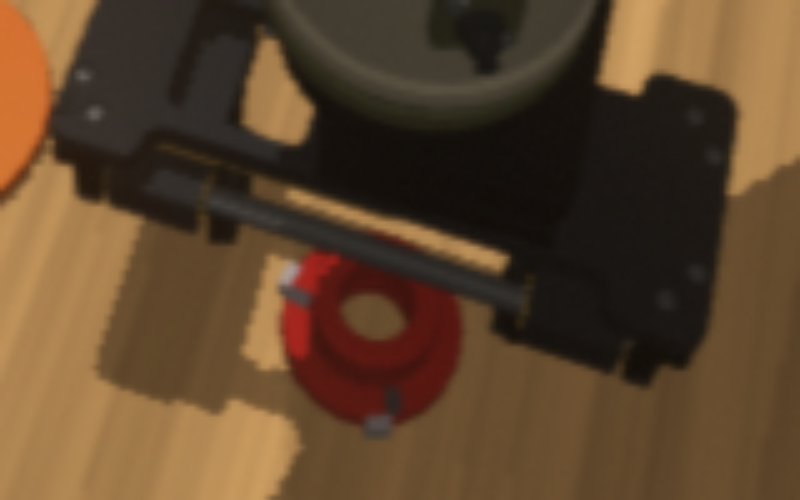

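The jaws are still 17 mm short of the hub, at crop (375,310). Shifting over by the remainder before closing.

Emit:
move_arm(series=[[0.008,-0.0034,0,0],[0.0167,-0.0068,0.0005,0],[0.0167,-0.0068,0.0005,0],[0.0167,-0.0068,0.0005,0],[0.0167,-0.0068,0.0005,0]])

```text
time: 13.35
ee_pos: [0.3801, 0.3047, -0.0105]
eef_rot: [0.707, 0.707, -0.0, 0.0]
ft_force: [0.0, -0.6, -0.0]
width: 0.0865
```

```bash
python3 go.py .3805 .305 -.010
```

```text
t 13.35 pos [ 0.3801  0.3047 -0.0105] shift [ 0.0003  0.0004 -0.0005] roll to phi=pi/2 0.0001 tilt [-1.e-04 -3.e-04 -1.e+00] F [ 0.05 -0.6  -0.01] w 0.0865 q7 -1.05
```

Emit:
move_arm(series=[[0,0,0,0],[0,0,0,0],[0,0,0,0],[0,0,0,0],[0,0,0,0],[0,0,0,0],[0,0,0,0],[0,0,0,0],[0,0,0,0],[0,0,0,0]], claw=-1, newtons=35)

```text
time: 14.35
ee_pos: [0.3801, 0.3048, -0.0104]
eef_rot: [0.707, 0.707, -0.0, 0.0]
ft_force: [0.8, -0.9, 0.8]
width: 0.0414
```

Emit:
move_arm(series=[[0,0,-0.01,0],[0,0,-0.03,0],[0,0,-0.06,0],[0,0,-0.09,0],[0,0,-0.115,0],[0,0,-0.125,0],[0,0,-0.125,0],[0,0,-0.125,0]])

```text
time: 15.15
ee_pos: [0.3797, 0.3042, 0.1136]
eef_rot: [0.707, 0.707, -0.001, 0.0]
ft_force: [0.1, -0.4, -3.5]
width: 0.0416
```

```bash
python3 go.py .594 -.2765 .114;  python3 - <<'E'
from h import *
b,_=snap('side','s7')
cv2.imwrite('pics/c8.png',cv2.resize(b[280:400,240:400],(800,600))[:,:,::-1])
E
```

```text
t 15.15 pos [0.3797 0.3042 0.1136] shift [-0.5807  0.2145  0.    ] roll to phi=pi/2 -0.0002 tilt [-9.e-04 -1.e-03 -1.e+00] F [ 0.14 -0.45 -3.5 ] w 0.0416 q7 -0.9
```

View pics/c8.png

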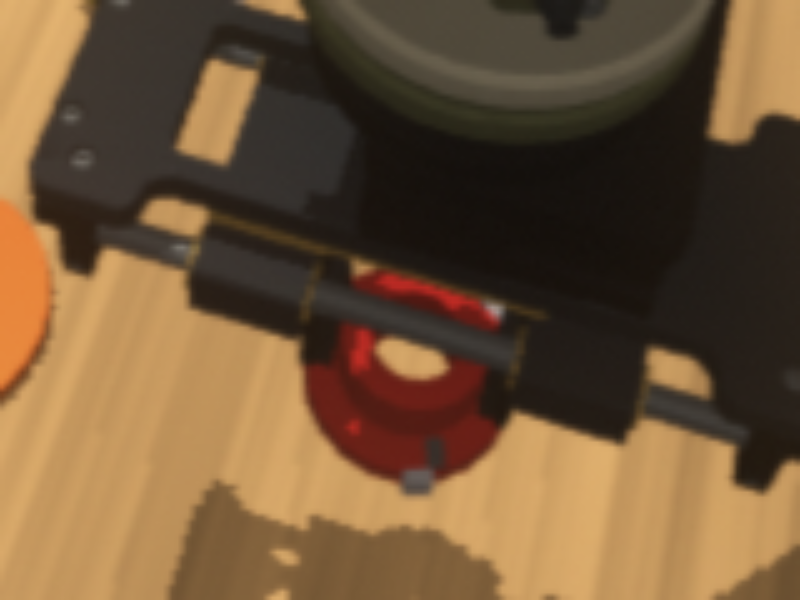

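The red cutter is held level and clear of the bench. Carrying it to the blue stand.

Emit:
move_arm(series=[[-0.03,0.011,0,0],[-0.07,0.026,0,0],[-0.11,0.041,0,0],[-0.15,0.055,0,0],[-0.19,0.07,0,0],[-0.23,0.085,0,0],[-0.27,0.1,0,0],[-0.31,0.114,0,0],[-0.35,0.129,0,0],[-0.39,0.144,0,0],[-0.43,0.159,0,0],[-0.47,0.174,0,0],[-0.51,0.188,0,0],[-0.54,0.199,0,0],[-0.565,0.208,0,0],[-0.581,0.2145,0,0],[-0.581,0.2145,0,0],[-0.581,0.2145,0,0],[-0.581,0.2145,0,0],[-0.581,0.2145,0,0]])

```text
time: 17.2
ee_pos: [0.5945, -0.2749, 0.1144]
eef_rot: [0.707, 0.708, -0.0, -0.0]
ft_force: [-0.0, -0.2, -2.8]
width: 0.0414
```

```bash
python3 go.py .5935 -.2765 .0195
python3 - <<'E'
from h import *
a,d=snap('side','s8')
cv2.imwrite('pics/c9.png',cv2.convertScaleAbs(cv2.resize(a[80:185,230:370],(800,600),interpolation=2),alpha=1.5,beta=10)[:,:,::-1])
E
```

```text
t 17.2 pos [ 0.5945 -0.2749  0.1144] shift [-0.0016 -0.0009  0.0949] roll to phi=pi/2 0.0015 tilt [-5.e-04  4.e-04 -1.e+00] F [-0.01 -0.19 -2.79] w 0.0414 q7 0.21
```

View pics/c9.png

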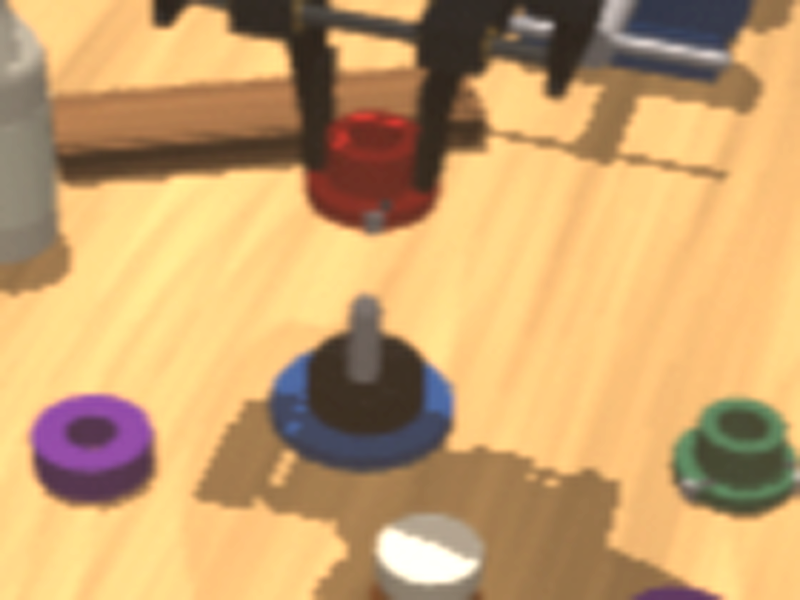

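The cutter at crop (372,170) is over the spindle at (365,300), and the spacer sits flat on its base. Lowering slowly.

Emit:
move_arm(series=[[0,0,0,0],[0,0,0.02,0],[0,0,0.035,0],[0,0,0.045,0],[0,0,0.055,0],[0,0,0.065,0],[0,0,0.073,0],[0,0,0.08,0],[0,0,0.086,0],[0,0,0.09,0],[0,0,0.092,0],[0,0,0.0935,0],[0,0,0.0938,0],[0,0,0.0938,0]])

```text
time: 18.65
ee_pos: [0.5947, -0.2762, 0.0211]
eef_rot: [0.707, 0.707, 0.0, 0.0]
ft_force: [0.8, -0.4, -4.0]
width: 0.0417
```

```bash
python3 go.py .5935 -.2765 .0195
```

```text
t 18.65 pos [ 0.5947 -0.2762  0.0211] shift [-0.0003 -0.0012  0.0016] roll to phi=pi/2 0.0 tilt [ 4.e-04 -2.e-04 -1.e+00] F [ 0.76 -0.44 -3.95] w 0.0417 q7 0.18
```

Still carrying the full weight (no contact), about 1 mm above its seat. I'll ease it down and shift 1 mm in x.

Emit:
move_arm(series=[[0,-0.001,0.0005,0],[0,-0.001,0.001,0],[0,-0.001,0.0015,0],[0,-0.001,0.0015,0]])

```text
time: 19.05
ee_pos: [0.5936, -0.2762, 0.0197]
eef_rot: [0.707, 0.707, -0.0, 0.0]
ft_force: [-2.4, 0.6, 2.2]
width: 0.0414
```

```bash
python3 go.py .5935 -.2765 .0195
```

```text
t 19.05 pos [ 0.5936 -0.2762  0.0197] shift [-0.0003 -0.0001  0.0002] roll to phi=pi/2 -0.0001 tilt [ 1.e-04 -3.e-04 -1.e+00] F [-2.37  0.61  2.19] w 0.0414 q7 0.18
```

Contact felt: +2 N up where the tool had been carrying −4 N. Releasing, lifting, then on to the yellow collar.

Emit:
move_arm(series=[[0,0,0,0],[0,0,0,0],[0,0,0,0],[0,0,0,0],[0,0,0,0],[0,0,-0.02,0],[0,0,-0.06,0],[0,0,-0.09,0],[0,0,-0.09,0],[0.04,-0.02,-0.09,0],[0.08,-0.04,-0.09,0],[0.12,-0.06,-0.09,0],[0.16,-0.081,-0.09,0],[0.2,-0.101,-0.09,0],[0.24,-0.121,-0.09,0],[0.264,-0.134,-0.09,0],[0.264,-0.134,-0.09,0],[0.264,-0.134,-0.09,0],[0.264,-0.134,-0.09,0]], claw=1)

```text
time: 20.95
ee_pos: [0.4599, -0.0132, 0.1092]
eef_rot: [0.708, 0.707, 0.0, 0.0]
ft_force: [-0.2, -0.3, -0.2]
width: 0.0872
```

```bash
python3 go.py .460 -.012 -.0185
python3 - <<'E'
from h import *
a,d=snap('top','t9');b,d2=snap('side','s9')
for n,dd,(u,v) in(('top',d,(387,188)),('side',d2,(293,140))):
  P=cloud(n,dd)[v-50:v+50,u-50:u+50].reshape(-1,3); 
  for z in(.04,.06):
    A=P[(abs(P[:,2]-z)<.004)&(np.hypot(P[:,0]-.594,P[:,1]+.2765)<.045)]
    if len(A)>3: print(n,z,len(A),A.mean(0),cv2.minEnclosingCircle(A[:,:2].astype(np.float32)))
cv2.imwrite('pics/c10.png',np.hstack([cv2.resize(a[100:250,290:440],(390,390)),cv2.resize(b[70:220,210:360],(390,390))])[:,:,::-1])
E
```

```text
t 20.95 pos [ 0.4599 -0.0132  0.1092] shift [0.0012 0.     0.1277] roll to phi=pi/2 -0.0014 tilt [ 1.e-04 -1.e-04 -1.e+00] F [-0.16 -0.31 -0.2 ] w 0.0872 q7 -0.12
top 0.04 171 [ 0.59065802 -0.27260728  0.04037259] ((0.59357750415802, -0.2762596905231476), 0.03250245004892349)
top 0.06 126 [ 0.59321917 -0.27523002  0.06073788] ((0.5931685566902161, -0.27501773834228516), 0.02114482782781124)
```

View pics/c10.png

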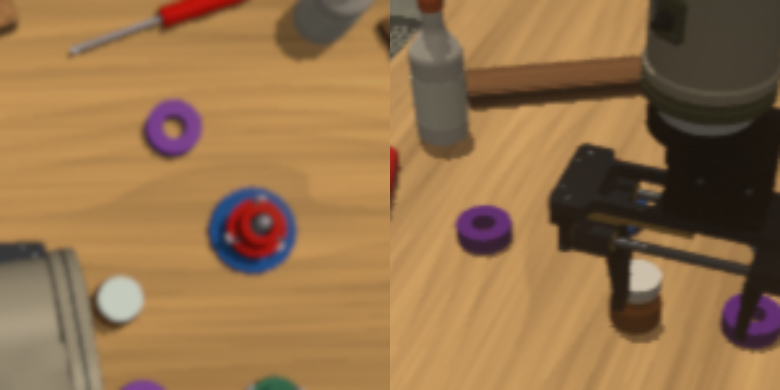

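The red cutter at crop (255,225) is seated: disc top at 0.040 and hub top at 0.061, as they should be. Now the yellow collar.

Emit:
move_arm(series=[[0,0,0.04,0],[0,0,0.08,0],[0,0,0.1,0],[0,0,0.113,0],[0,0,0.12,0],[0,0,0.124,0],[0,0,0.127,0],[0,0,0.127,0],[0,0,0.127,0]])

```text
time: 21.95
ee_pos: [0.4601, -0.0122, -0.017]
eef_rot: [0.707, 0.707, 0.0, 0.001]
ft_force: [0.2, 0.5, -1.0]
width: 0.0871
```

```bash
python3 go.py .460 -.012 -.0185
```

```text
t 21.95 pos [ 0.4601 -0.0122 -0.017 ] shift [ 0.0002 -0.0001  0.0015] roll to phi=pi/2 -0.0001 tilt [ 1.1e-03 -3.0e-04 -1.0e+00] F [ 0.21  0.45 -1.  ] w 0.0871 q7 -0.26
```

Emit:
move_arm(series=[[0,0,0,0],[0,0,0,0],[0,0,0,0],[0,0,0,0],[0,0,0,0],[0,0,0,0],[0,0,0,0],[0,0,0,0],[0,0,0,0],[0,0,0,0]], claw=-1, newtons=25)

```text
time: 22.95
ee_pos: [0.4596, -0.0122, -0.0176]
eef_rot: [0.707, 0.707, -0.0, 0.0]
ft_force: [1.3, -0.3, 0.0]
width: 0.0437
```

Emit:
move_arm(series=[[0,0,-0.02,0],[0,0,-0.06,0],[0,0,-0.1,0],[0,0,-0.12,0],[0,0,-0.13,0],[0,0,-0.13,0],[0,0,-0.13,0]])

```text
time: 23.65
ee_pos: [0.4588, -0.0123, 0.1111]
eef_rot: [0.707, 0.707, -0.001, -0.001]
ft_force: [0.0, -0.1, -0.9]
width: 0.0438
```

```bash
python3 go.py .5935 -.2765 .042
```

```text
t 23.65 pos [ 0.4588 -0.0123  0.1111] shift [-0.2642  0.1348  0.0689] roll to phi=pi/2 -0.0001 tilt [-0.0016  0.     -1.    ] F [ 0.01 -0.11 -0.91] w 0.0438 q7 -0.12
```

Emit:
move_arm(series=[[-0.04,0.02,0,0],[-0.08,0.04,0,0],[-0.12,0.06,0,0],[-0.16,0.081,0,0],[-0.2,0.101,0,0],[-0.23,0.117,0,0],[-0.25,0.127,0,0],[-0.264,0.134,0,0],[-0.264,0.134,0,0],[-0.264,0.134,0,0],[-0.264,0.134,0,0],[-0.264,0.134,0.02,0],[-0.264,0.134,0.04,0],[-0.264,0.134,0.04,0],[-0.264,0.134,0.04,0]])

```text
time: 25.15
ee_pos: [0.5935, -0.2754, 0.0728]
eef_rot: [0.707, 0.707, -0.0, -0.0]
ft_force: [0.5, -0.7, -0.6]
width: 0.0437
```

```bash
python3 go.py .5935 -.2765 .0424
python3 - <<'E'
from h import *
a,d=snap('side','s10')
cv2.imwrite('pics/c11.png',cv2.convertScaleAbs(cv2.resize(a[80:185,230:370],(800,600),interpolation=2),alpha=1.5,beta=10)[:,:,::-1])
E
```

```text
t 25.15 pos [ 0.5935 -0.2754  0.0728] shift [-0.0011  0.      0.0304] roll to phi=pi/2 0.0008 tilt [-3.e-04  2.e-04 -1.e+00] F [ 0.53 -0.68 -0.63] w 0.0437 q7 0.2
```

View pics/c11.png

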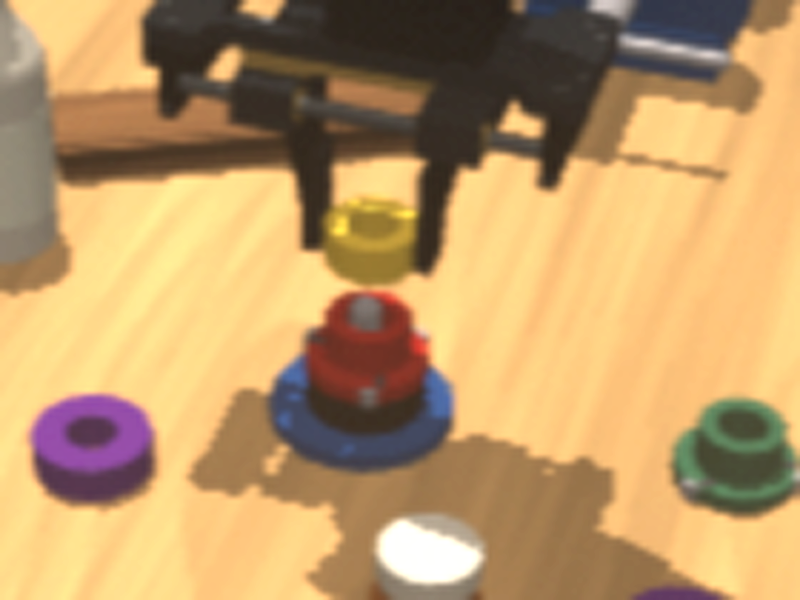

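The yellow collar at crop (372,240) is over the red cutter and the spindle tip at (367,308). Lowering.

Emit:
move_arm(series=[[0,0,0,0],[0,0,0.008,0],[0,0,0.015,0],[0,0,0.02,0],[0,0,0.024,0],[0,0,0.027,0],[0,0,0.029,0],[0,0,0.0295,0],[0,0,0.0295,0]])

```text
time: 26.1
ee_pos: [0.5937, -0.2761, 0.0429]
eef_rot: [0.707, 0.707, 0.0, 0.0]
ft_force: [0.2, 0.0, -0.6]
width: 0.0433
```

```bash
python3 go.py .5935 -.2765 .0424
```

```text
t 26.1 pos [ 0.5937 -0.2761  0.0429] shift [-0.0004 -0.0002  0.0005] roll to phi=pi/2 -0.0 tilt [ 2.e-04 -1.e-04 -1.e+00] F [ 0.16  0.01 -0.63] w 0.0433 q7 0.19
```

Emit:
move_arm(series=[[0,0,0,0],[0,0,0,0],[0,0,0,0],[0,0,0,0],[0,0,0,0],[0,0,-0.02,0],[0,0,-0.05,0],[0,0,-0.07,0],[0,0,-0.07,0],[-0.003,-0.04,-0.07,0],[-0.007,-0.08,-0.07,0],[-0.01,-0.12,-0.07,0],[-0.013,-0.16,-0.07,0],[-0.0155,-0.179,-0.07,0],[-0.0155,-0.179,-0.07,0],[-0.0155,-0.179,-0.07,0],[-0.0155,-0.179,-0.07,0]], claw=1)

```text
time: 27.8
ee_pos: [0.4156, -0.2912, 0.1127]
eef_rot: [0.707, 0.707, 0.0, 0.0]
ft_force: [-0.3, -0.2, -0.5]
width: 0.0876
```

```bash
python3 go.py .4145 -.2915 -.0105
python3 - <<'E'
from h import *
a,d=snap('top','t11');b,d2=snap('side','s11')
for n,dd,(u,v) in(('top',d,(387,188)),('side',d2,(293,140))):
  P=cloud(n,dd)[v-50:v+50,u-50:u+50].reshape(-1,3); 
  for z in(.08,):
    A=P[(abs(P[:,2]-z)<.004)&(np.hypot(P[:,0]-.594,P[:,1]+.2765)<.035)]
    if len(A)>3: print(n,z,len(A),A.mean(0),cv2.minEnclosingCircle(A[:,:2].astype(np.float32)))
cv2.imwrite('pics/c12.png',np.hstack([cv2.resize(a[100:250,290:440],(390,390)),cv2.resize(b[70:220,230:380],(390,390))])[:,:,::-1])
E
```

```text
t 27.8 pos [ 0.4156 -0.2912  0.1127] shift [-0.0004 -0.0012  0.1232] roll to phi=pi/2 0.0011 tilt [ 5.e-04  3.e-04 -1.e+00] F [-0.32 -0.2  -0.47] w 0.0876 q7 0.45
top 0.08 139 [ 0.59313439 -0.27515866  0.0807246 ] ((0.5928729772567749, -0.27580538392066956), 0.021969521418213844)
side 0.08 122 [ 0.59098653 -0.2731185   0.07975484] ((0.5933847427368164, -0.27395740151405334), 0.024714350700378418)
```

View pics/c12.png

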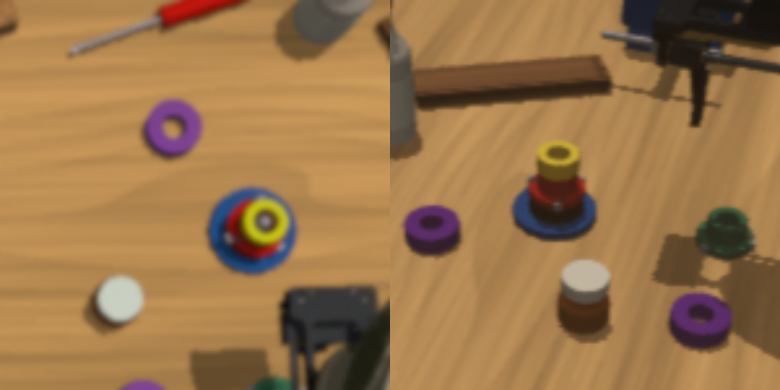

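The blue set is complete: the yellow top is at z 0.080 and centred. Now green.

Emit:
move_arm(series=[[0,-0.0005,0.04,0],[0,-0.0005,0.08,0],[0,-0.0005,0.1,0],[0,-0.0005,0.112,0],[0,-0.0005,0.118,0],[0,-0.0005,0.121,0],[0,-0.0005,0.123,0],[0,-0.0005,0.123,0],[0,-0.0005,0.123,0]])

```text
time: 28.8
ee_pos: [0.4145, -0.292, -0.0095]
eef_rot: [0.707, 0.707, 0.0, 0.001]
ft_force: [0.5, -1.0, 0.4]
width: 0.0869
```

```bash
python3 go.py .4145 -.2915 -.0105
```

```text
t 28.8 pos [ 0.4145 -0.292  -0.0095] shift [ 0.0005 -0.      0.001 ] roll to phi=pi/2 -0.0 tilt [ 9.e-04 -9.e-04 -1.e+00] F [ 0.45 -0.96  0.39] w 0.0869 q7 0.37
```

Emit:
move_arm(series=[[0,0,0,0],[0,0,0,0],[0,0,0,0],[0,0,0,0],[0,0,0,0],[0,0,0,0],[0,0,0,0],[0,0,0,0],[0,0,0,0],[0,0,0,0]], claw=-1, newtons=35)

```text
time: 29.8
ee_pos: [0.4143, -0.2916, -0.0101]
eef_rot: [0.707, 0.707, 0.0, 0.0]
ft_force: [1.5, 0.3, -0.9]
width: 0.0409
```

Emit:
move_arm(series=[[0,0,-0.01,0],[0,0,-0.03,0],[0,0,-0.06,0],[0,0,-0.09,0],[0,0,-0.115,0],[0,0,-0.125,0],[0,0,-0.125,0],[0,0,-0.125,0]])

```text
time: 30.6
ee_pos: [0.4133, -0.2913, 0.1137]
eef_rot: [0.707, 0.707, -0.0, -0.001]
ft_force: [-0.7, 0.1, -4.2]
width: 0.0408
```

```bash
python3 go.py .550 .2807 .114
```

```text
t 30.6 pos [ 0.4133 -0.2913  0.1137] shift [ 0.5721  0.1366 -0.    ] roll to phi=pi/2 -0.0001 tilt [-1.4e-03  8.0e-04 -1.0e+00] F [-0.68  0.1  -4.19] w 0.0408 q7 0.45
```

Emit:
move_arm(series=[[0.03,0.007,0,0],[0.07,0.017,0,0],[0.11,0.026,0,0],[0.15,0.036,0,0],[0.19,0.045,0,0],[0.23,0.055,0,0],[0.27,0.064,0,0],[0.31,0.074,0,0],[0.35,0.083,0,0],[0.39,0.093,0,0],[0.43,0.102,0,0],[0.47,0.112,0,0],[0.51,0.121,0,0],[0.54,0.128,0,0],[0.56,0.133,0,0],[0.572,0.136,0,0],[0.572,0.136,0,0],[0.572,0.136,0,0],[0.572,0.136,0,0],[0.572,0.136,0,0]])

```text
time: 32.6
ee_pos: [0.5504, 0.2789, 0.1148]
eef_rot: [0.708, 0.707, -0.0, 0.0]
ft_force: [-0.0, 0.5, -3.7]
width: 0.0405
```

```bash
python3 go.py .550 .2807 -.0001
python3 - <<'E'
from h import *
a,d=snap('side','s12')
cv2.imwrite('pics/c13.png',cv2.convertScaleAbs(cv2.resize(a[240:390,140:340],(800,600),interpolation=2),alpha=1.4,beta=10)[:,:,::-1])
E
```

```text
t 32.6 pos [0.5504 0.2789 0.1148] shift [ 0.0019 -0.0004  0.1149] roll to phi=pi/2 -0.0016 tilt [ 3.e-04 -9.e-04 -1.e+00] F [-0.03  0.49 -3.71] w 0.0405 q7 -0.8
```

View pics/c13.png

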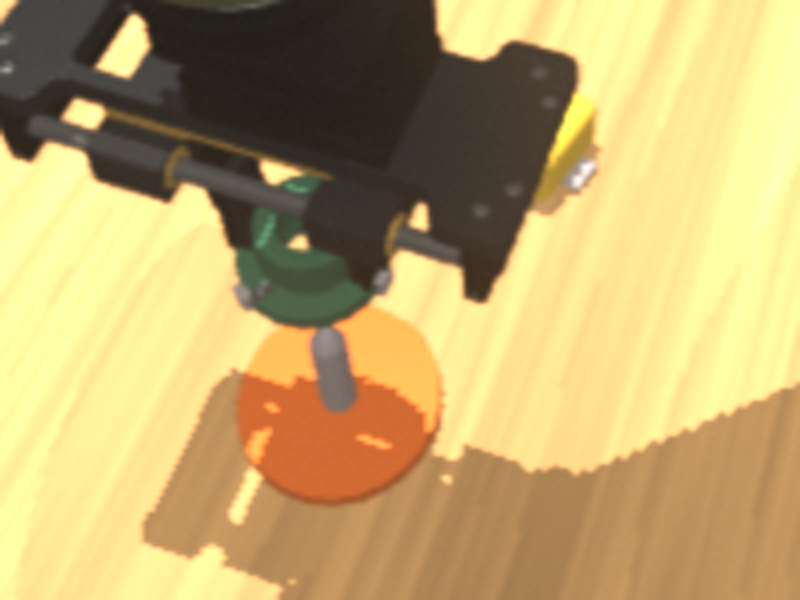

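The green cutter at crop (310,255) hangs level above the orange spindle at (330,345). Lowering.

Emit:
move_arm(series=[[0,0,0,0],[0,0,0.025,0],[0,0,0.045,0],[0,0,0.055,0],[0,0,0.065,0],[0,0,0.075,0],[0,0,0.085,0],[0,0,0.094,0],[0,0,0.101,0],[0,0,0.106,0],[0,0,0.11,0],[0,0,0.112,0],[0,0,0.1135,0],[0,0,0.1135,0],[0,0,0.1135,0]])

```text
time: 34.15
ee_pos: [0.5502, 0.2805, 0.0016]
eef_rot: [0.707, 0.707, 0.0, 0.0]
ft_force: [-0.9, 0.3, -3.3]
width: 0.0404
```

```bash
python3 go.py .550 .2807 0
```

```text
t 34.15 pos [0.5502 0.2805 0.0016] shift [ 0.0002 -0.0002  0.0016] roll to phi=pi/2 0.0 tilt [ 4.e-04  1.e-04 -1.e+00] F [-0.86  0.26 -3.26] w 0.0404 q7 -0.86
```

Emit:
move_arm(series=[[0,0,0.0005,0],[0,0,0.001,0],[0,0,0.0013,0],[0,0,0.0013,0]])

```text
time: 34.55
ee_pos: [0.5501, 0.2804, -0.0]
eef_rot: [0.707, 0.707, -0.0, 0.0]
ft_force: [0.7, -0.2, -3.0]
width: 0.0405
```

```bash
python3 go.py .550 .2807 0
```

```text
t 34.55 pos [ 0.5501  0.2804 -0.    ] shift [ 0.0003 -0.0001 -0.    ] roll to phi=pi/2 0.0 tilt [ 0.e+00 -1.e-04 -1.e+00] F [ 0.74 -0.17 -2.97] w 0.0405 q7 -0.86
```

Still carrying weight, so down another 0.7 mm until it touches.

Emit:
move_arm(series=[[0,0,0.0004,0],[0,0,0.0007,0],[0,0,0.0007,0]])

```text
time: 34.85
ee_pos: [0.5502, 0.2804, -0.0001]
eef_rot: [0.707, 0.707, -0.0, 0.0]
ft_force: [-2.9, -2.1, 5.4]
width: 0.0408
```

```bash
python3 go.py .550 .2807 0
```

```text
t 34.85 pos [ 5.502e-01  2.804e-01 -1.000e-04] shift [ 0.0003 -0.0002 -0.0001] roll to phi=pi/2 -0.0001 tilt [ 3.e-04 -3.e-04 -1.e+00] F [-2.92 -2.07  5.42] w 0.0408 q7 -0.86
```

Contact. Releasing, lifting, then on to the white collar.

Emit:
move_arm(series=[[0,0,0,0],[0,0,0,0],[0,0,0,0],[0,0,0,0],[0,0,0,0],[0,0,-0.02,0],[0,0,-0.06,0],[0,0,-0.1,0],[0,0,-0.11,0],[-0.03,0.014,-0.11,0],[-0.07,0.033,-0.11,0],[-0.11,0.051,-0.11,0],[-0.15,0.07,-0.11,0],[-0.19,0.089,-0.11,0],[-0.2225,0.104,-0.11,0],[-0.2225,0.104,-0.11,0],[-0.2225,0.104,-0.11,0],[-0.2225,0.104,-0.11,0],[-0.2225,0.104,-0.11,0]], claw=1)

```text
time: 36.75
ee_pos: [0.6536, 0.0596, 0.1093]
eef_rot: [0.706, 0.708, 0.0, -0.0]
ft_force: [-0.1, 0.0, 0.1]
width: 0.0871
```

```bash
python3 go.py .6543 .058 -.018
python3 - <<'E'
from h import *
a,d=snap('top','t13');b,d2=snap('side','s13')
for n,dd,(u,v) in(('top',d,(178,210)),('side',d2,(225,330))):
  P=cloud(n,dd)[v-50:v+50,u-50:u+50].reshape(-1,3); 
  for z in(.02,.04,):
    A=P[(abs(P[:,2]-z)<.004)&(np.hypot(P[:,0]-.55,P[:,1]-.2805)<.04)]
    if len(A)>3: print(n,z,len(A),A.mean(0),cv2.minEnclosingCircle(A[:,:2].astype(np.float32)))
cv2.imwrite('pics/c14.png',np.hstack([cv2.resize(a[120:270,140:290],(390,390)),cv2.resize(b[230:380,150:300],(390,390))])[:,:,::-1])
E
```

```text
t 36.75 pos [0.6536 0.0596 0.1093] shift [-0.0016  0.0007  0.1273] roll to phi=pi/2 0.0023 tilt [-1.e-04  4.e-04 -1.e+00] F [-0.14  0.01  0.08] w 0.0871 q7 -0.4
top 0.02 171 [0.54833487 0.27578748 0.02051734] ((0.5502088665962219, 0.28072261810302734), 0.039608098566532135)
top 0.04 112 [0.5493051  0.27759515 0.04059451] ((0.5502732992172241, 0.279558390378952), 0.02139986678957939)
side 0.02 402 [0.54264894 0.28788059 0.01997781] ((0.5487633347511292, 0.2789125144481659), 0.03278162330389023)
side 0.04 292 [0.54658586 0.28207643 0.03978254] ((0.5484364628791809, 0.27927365899086), 0.020961185917258263)
```

View pics/c14.png

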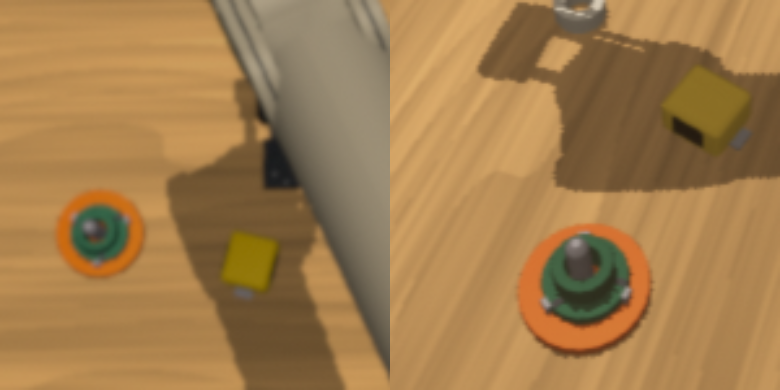

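The green cutter is seated flat, with its disc top at 0.020 and hub top at 0.040. Now the white collar.

Emit:
move_arm(series=[[0,0,0.04,0],[0,0,0.08,0],[0,0,0.1,0],[0,0,0.113,0],[0,0,0.12,0],[0,0,0.124,0],[0,0,0.127,0],[0,0,0.127,0],[0,0,0.127,0]])

```text
time: 37.75
ee_pos: [0.6546, 0.0579, -0.0169]
eef_rot: [0.707, 0.707, 0.0, 0.0]
ft_force: [0.3, 0.3, 0.5]
width: 0.0871
```

```bash
python3 go.py .6543 .058 -.018
```

```text
t 37.75 pos [ 0.6546  0.0579 -0.0169] shift [ 0.0001 -0.0003  0.0011] roll to phi=pi/2 -0.0001 tilt [ 0.0012 -0.     -1.    ] F [0.35 0.28 0.47] w 0.0871 q7 -0.46
```

Emit:
move_arm(series=[[0,0,0,0],[0,0,0,0],[0,0,0,0],[0,0,0,0],[0,0,0,0],[0,0,0,0],[0,0,0,0],[0,0,0,0],[0,0,0,0],[0,0,0,0]], claw=-1, newtons=25)

```text
time: 38.75
ee_pos: [0.6541, 0.0579, -0.0176]
eef_rot: [0.707, 0.707, 0.0, 0.0]
ft_force: [1.0, 1.0, -0.3]
width: 0.0438
```

Emit:
move_arm(series=[[0,0,-0.02,0],[0,0,-0.06,0],[0,0,-0.1,0],[0,0,-0.12,0],[0,0,-0.12,0],[0,0,-0.12,0]])

```text
time: 39.35
ee_pos: [0.6538, 0.0576, 0.1016]
eef_rot: [0.707, 0.707, -0.0, -0.0]
ft_force: [-0.3, -0.8, -2.6]
width: 0.0437
```

```bash
python3 go.py .550 .2805 .0224
```

```text
t 39.35 pos [0.6538 0.0576 0.1016] shift [ 0.2229 -0.1038  0.0792] roll to phi=pi/2 -0.0001 tilt [-5.e-04 -5.e-04 -1.e+00] F [-0.29 -0.78 -2.56] w 0.0437 q7 -0.41
```

Emit:
move_arm(series=[[0.03,-0.014,0,0],[0.07,-0.033,0,0],[0.11,-0.051,0,0],[0.15,-0.07,0,0],[0.18,-0.084,0,0],[0.205,-0.096,0,0],[0.2226,-0.104,0,0],[0.2226,-0.104,0,0],[0.2226,-0.104,0,0],[0.2226,-0.104,0.015,0],[0.2226,-0.104,0.03,0],[0.2226,-0.104,0.03,0],[0.2226,-0.104,0.03,0]])

```text
time: 40.65
ee_pos: [0.5498, 0.2797, 0.0713]
eef_rot: [0.707, 0.707, -0.001, -0.0]
ft_force: [0.9, 0.7, -0.9]
width: 0.0433
```

```bash
python3 go.py .550 .2805 .0224
python3 - <<'E'
from h import *
a,d=snap('side','s14')
cv2.imwrite('pics/c15.png',cv2.convertScaleAbs(cv2.resize(a[240:390,140:340],(800,600),interpolation=2),alpha=1.4,beta=10)[:,:,::-1])
E
```

```text
t 40.65 pos [0.5498 0.2797 0.0713] shift [0.0008 0.0003 0.0489] roll to phi=pi/2 -0.0007 tilt [-1.6e-03 -7.0e-04 -1.0e+00] F [ 0.85  0.71 -0.85] w 0.0433 q7 -0.82
```

View pics/c15.png

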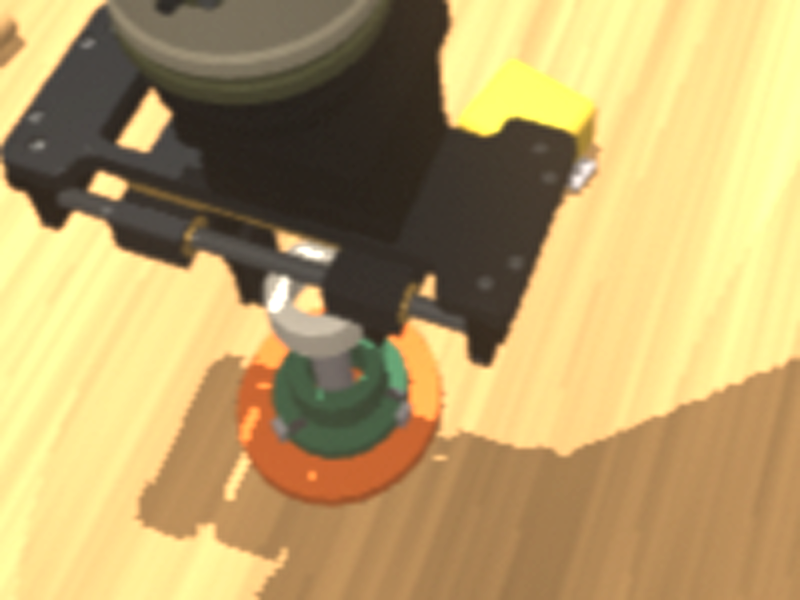

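The white collar at crop (320,300) is over the spindle. Lowering.

Emit:
move_arm(series=[[0,0,0,0],[0,0,0.01,0],[0,0,0.02,0],[0,0,0.03,0],[0,0,0.037,0],[0,0,0.042,0],[0,0,0.046,0],[0,0,0.048,0],[0,0,0.049,0],[0,0,0.049,0],[0,0,0.049,0]])

```text
time: 41.8
ee_pos: [0.5502, 0.2805, 0.0236]
eef_rot: [0.707, 0.707, 0.0, 0.0]
ft_force: [0.1, 0.1, -1.3]
width: 0.0438
```

```bash
python3 go.py .550 .2805 .0224
```

```text
t 41.8 pos [0.5502 0.2805 0.0236] shift [-0.     -0.0002  0.0012] roll to phi=pi/2 -0.0001 tilt [ 4.e-04  1.e-04 -1.e+00] F [ 0.07  0.14 -1.28] w 0.0438 q7 -0.85
```

One millimetre more, then release, lift and back off.

Emit:
move_arm(series=[[0,0,0.0006,0],[0,0,0.001,0],[0,0,0.001,0]])

```text
time: 42.1
ee_pos: [0.5501, 0.2804, 0.0224]
eef_rot: [0.707, 0.707, 0.0, 0.0]
ft_force: [-0.4, -0.8, -1.2]
width: 0.0437
```

Emit:
move_arm(series=[[0,0,0,0],[0,0,0,0],[0,0,0,0],[0,0,0,0],[0,0,0,0],[0,0,-0.02,0],[0,0,-0.06,0],[0,0,-0.1,0],[0,0,-0.12,0],[-0.04,0,-0.12,0],[-0.08,0,-0.12,0],[-0.12,0,-0.12,0],[-0.16,0,-0.12,0],[-0.2,0,-0.12,0],[-0.2,0,-0.12,0],[-0.2,0,-0.12,0],[-0.2,0,-0.12,0],[-0.2,0,-0.12,0]], claw=1)

```text
time: 43.9
ee_pos: [0.5499, 0.0821, 0.1424]
eef_rot: [0.706, 0.708, 0.0, -0.0]
ft_force: [-0.1, -0.8, 0.0]
width: 0.0871
```

```bash
python3 go.py .550 .2805 .0224
python3 - <<'E'
from h import *
a,d=snap('top','t15');b,d2=snap('side','s15')
D={'top':d,'side':d2}
for n,k,(u,v),c,zs in(('top','orange',(178,210),(.55,.2805),(.02,.06)),('side','orange',(225,325),(.55,.2805),(.02,.06)),('top','blue',(387,188),(.594,-.2765),(.04,.08)),('side','blue',(293,135),(.594,-.2765),(.04,.08)),('top','jar',(335,215),(.523,-.134),(.055,)),('top','tape',(236,221),(.517,.1265),(.034,)),('side','jar',(305,184),(.523,-.134),(.055,)),('side','tape',(272,272),(.517,.1265),(.034,))):
  P=cloud(n,D[n])[v-50:v+50,u-50:u+50].reshape(-1,3)
  for z in zs:
    A=P[(abs(P[:,2]-z)<.005)&(np.hypot(P[:,0]-c[0],P[:,1]-c[1])<.037)]
    if len(A)>3: 
        e,rr=cv2.minEnclosingCircle(A[:,:2].astype(np.float32)); print(n,k,z,len(A),'meanz',A[:,2].mean().round(4),'c',np.round(e,4),'r',round(rr,4))
cv2.imwrite('pics/c16.png',np.hstack([cv2.resize(a[120:300,140:430],(480,298)),cv2.resize(b[100:380,150:400],(300,298))])[:,:,::-1])
E
```

```text
t 43.9 pos [0.5499 0.0821 0.1424] shift [0.1984 0.0005 0.1201] roll to phi=pi/2 0.0023 tilt [ 1.e-04  5.e-04 -1.e+00] F [-0.13 -0.82  0.02] w 0.0871 q7 -0.41
top orange 0.02 153 meanz 0.0202 c [0.5485 0.2822] r 0.0364
top orange 0.06 165 meanz 0.0607 c [0.5507 0.2797] r 0.0221
side orange 0.02 381 meanz 0.02 c [0.5477 0.282 ] r 0.0313
side orange 0.06 434 meanz 0.0599 c [0.5486 0.2807] r 0.0224
top blue 0.04 159 meanz 0.041 c [ 0.5937 -0.275 ] r 0.0329
top blue 0.08 160 meanz 0.0807 c [ 0.5929 -0.2755] r 0.0222
side blue 0.04 63 meanz 0.0402 c [ 0.5749 -0.2744] r 0.0272
side blue 0.08 59 meanz 0.0792 c [ 0.5844 -0.276 ] r 0.0205
top jar 0.055 215 meanz 0.0559 c [ 0.5231 -0.1334] r 0.0224
top tape 0.034 26 meanz 0.0334 c [0.5045 0.1473] r 0.0114
side tape 0.034 574 meanz 0.0337 c [0.5161 0.1275] r 0.0337
```

View pics/c16.png

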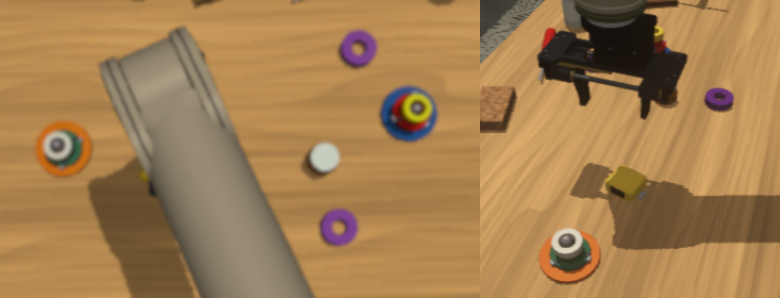

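Both stacks sit at the right heights and are centred, the jar and tape haven't moved, and the gripper is clear. Handing in.

```bash
python3 -c "
from bench import r
print(r.close_job())"
```

```text
the job is handed in; nothing more can be done
None
```

Both tool sets are made up on their spindles, and I handed the job in at about 44 s of the 115 s allowed. The blue stand has the black spacer, red cutter and yellow collar; the orange stand has the green cutter and white collar. I lowered both cutters until the wrist force showed contact before releasing them.

**Last checks:**
- **Heights:** by the top camera's depth, the yellow collar's top is at 80.7 mm (80 expected) and the white collar's at 60.7 mm (60 expected). The lower tiers also measured right as each piece went on.
- **Centring:** the visible tops are within about 2 mm of the spindle axes.
- **Jar and tape:** the jar's centre is within about 1 mm of where it started in the top view, and the tape's within about 1.5 mm in the side view. The arm hid each one from the other camera.
- **Gripper:** open, and away from everything.

**What disagreed:**
- **Finger length:** the real finger ends are about 23.5 mm short of the reported TCP. My first grasp closed above the spacer without touching it. I measured the finger ends in the camera image and corrected every later height for it.
- **Red cutter approach:** the arm stopped 17 mm short of the red cutter. I saw this in the picture and corrected it before closing the jaws.
- **Side view of the blue stand:** in the last check the arm partly hid it, so that camera's centres there are unreliable. I used the top view for the blue set.

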